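# Reverse the bean canisters from the wooden rail into the grinder rack

### The job

Move the four bean canisters from the wooden rail into the steel rack, one in each pocket and standing upright, in reverse order: the canister nearest the rail's red end goes into the pocket farthest from the rack's red end, the next one into the next pocket, and so on, so that the one farthest from red on the rail ends up next to the red end of the rack. Never tip a canister over, and do not disturb the milk pitcher or the tamper.

Things in the scene. Friction and masses are not known exactly. Their poses are not given: they have to be found in the camera images.
- can_blue: loose sealed bean canister, plain bare-metal upright cylinder 40 mm in diameter and 95 mm tall with a blue lid (top 17 mm) and a blue band near the foot; about 0.14 kg; origin at the centre of its underside, z up its axis; at the start it stands on the blue pad
- can_green: loose sealed bean canister, plain bare-metal upright cylinder 40 mm in diameter and 95 mm tall with a green lid (top 17 mm) and a green band near the foot; about 0.14 kg; origin at the centre of its underside, z up its axis; at the start it stands on the green pad
- can_yellow: loose sealed bean canister, plain bare-metal upright cylinder 40 mm in diameter and 95 mm tall with a yellow lid (top 17 mm) and a yellow band near the foot; about 0.14 kg; origin at the centre of its underside, z up its axis; at the start it stands on the yellow pad
- can_white: loose sealed bean canister, plain bare-metal upright cylinder 40 mm in diameter and 95 mm tall with a white lid (top 17 mm) and a white band near the foot; about 0.14 kg; origin at the centre of its underside, z up its axis; at the start it stands on the white pad
- pad_blue: fixed flat blue square pad, 54 x 54 x 6 mm, on the wooden rail, under the blue canister at the start; it stays there and still shows that canister's old place. Origin at the centre of its underside, its top 18 mm above the table; its +x axis points along the row towards the rail's red end
- pad_green: fixed flat green square pad, 54 x 54 x 6 mm, on the wooden rail, under the green canister at the start; it stays there and still shows that canister's old place. Origin at the centre of its underside, its top 18 mm above the table; its +x axis points along the row towards the rail's red end
- pad_yellow: fixed flat yellow square pad, 54 x 54 x 6 mm, on the wooden rail, under the yellow canister at the start; it stays there and still shows that canister's old place. Origin at the centre of its underside, its top 18 mm above the table; its +x axis points along the row towards the rail's red end
- pad_white: fixed flat white square pad, 54 x 54 x 6 mm, on the wooden rail, under the white canister at the start; it stays there and still shows that canister's old place. Origin at the centre of its underside, its top 18 mm above the table; its +x axis points along the row towards the rail's red end
- rail: fixed light-wood rail, 253 x 75 mm, carrying the four pads in a row at 62 mm pitch, in any order; a 5 mm thick fence along each long side (inner faces 65 mm apart, top 30 mm above the table); a red block, 24 mm long and 32 mm high, adjoins one end. Origin under the centre of the row, at table height; x runs along the row, +x towards the red end
- rack: fixed steel rack with dark pocket floors, 253 x 67 mm, 24 mm high: four open-topped pockets in a row, each 57 x 57 mm inside, 5 mm walls, floor 5 mm above the table; a red block, 24 mm long and 32 mm high, adjoins one end. Origin under the centre of the row, at table height; x runs along the row, +x towards the red end; pocket centres at x = +93 (next to red), +31, -31, -93 mm, y = 0
- pitcher: bystander: steel milk pitcher with a handle on its +y side (69 mm out) and a short spout opposite, 80 mm across its foot, 100 mm tall, standing between the rail and the rack; origin at the centre of its underside
- tamper: bystander: steel coffee tamper standing on its round foot, 56 mm across, 90 mm tall, between the rail and the rack; origin at the centre of its underside

How it is judged:
By the outcome, as a careful person would: the job done as asked, in the order asked, and still so for the second after the job is handed in, with the robot touching nothing.
It also fails if it takes over 99 s, if anything falls off the work surface, if the arm or the gripper's body presses on something with over 40 N, if the wrist force passes 120 N, or if a joint passes its speed limit or range.

### The arm

A 6-joint arm with a two-finger parallel gripper is mounted at the origin on the work surface. World frame = base frame: x ahead of the robot, y to its left, z up, the work surface at z = 0. Lengths are in mm, angles in rad, forces in N, time in s.
With the tool pointing down it reaches from about 325 to 1000 mm from the base axis. Payload 5.1 kg.
Tool frame: the origin (TCP) lies at the very end of the fingers, on their centre line; the grasp point (between the pads) lies 19 mm behind it; y points along the fingers, x is the direction in which the jaws open and shut, and the axes are right-handed (so a half turn about y gives the same grasp; the last joint's range is limited). The gripper opens to 85 mm and grips with 20 to 120 N. Pads are 22 mm wide; open, the fingers measure 114 mm over their backs; the gripper's body (76 mm by 85 mm) begins 54 mm behind the grasp point. The pads swing forward as they close: fully open they stand 13 mm farther back than shut.
Start: joints at [1.172, 0.124, 1.65, -0, 1.367, -0.083], TCP at [201.896, 617.837, 231.322] pointing down, gripper open.
Joint ranges: [-2.61, 2.61], [-1.02, 2.33], [0.03, 2.71], [-1.35, 4.49], [0.32, 2.68], [-2.91, 2.91]. Speed limits (rad/s): [2.57, 2.57, 3.14, 3.14, 3.14, 3.14].

### API

Orientations are given as a unit quaternion [x, y, z, w].
In Python, from bench import env gives the robot as it stands. The module is installed in compiled form; this text tells all that it offers.
- The arm moves only by the tool servo_tool, never from a script. Its argument "commands" is a list of rows, each an object with "linear": the shift along the tool's x, y, z in mm, a list of three; "twist": the turn about the tool's y in rad; "jaw": the opening, from 0 (shut) to 1 (fully open). A call has 1 to 8 rows; each row shifts and turns the commanded pose from where the row before left it, along the tool's axes as they then stand; what a row does not reach is not made up. A row lasts 1/8 s, in which the tool goes at most 62.5 mm and 10.7 degrees, less where a joint would pass 70% of its speed; a pose out of reach is approached as far as the arm can. A call is refused whole if a number of a shift passes 62.5 or a number of a turn 0.188, either way. A call with a gripper value outside its range is refused whole. The fingers move at their own pace and stop on an object; the grip force is fixed at half the most. Time passes only in rows, so rows that do not move let the fingers close. It gives the time, the measured TCP pose, the force and the opening at its end, in the units of the state.
- env.read_state(): the state, without advancing time (a new reading comes with each control period).
- env.read_camera(name): name is "side" or "top"; returns a dict with "frame" (420x560x3 uint8, red, green, blue), "depth" (420x560 float32, mm along the optical axis (not along the pixel's ray), 0 where there is no reading), "vertical_fov" (degrees; the focal length in pixels is half the picture's height over the tangent of half this angle, whatever the lens; pixels are square), "cx", "cy" (the principal point, pixels), "cam_to_world" (4x4, takes a point from camera to world coordinates). Camera axes: x right, y up, looking along -z (the intrinsics and any distortion apply to the point x, -y, -z); pixel columns grow to the right and rows downward; lengths in mm; the calibration is good to about 2 mm. A picture is of the moment at which its call begins.
- env.job_done(): hands the job in, once; it reports no verdict.
The state is a dict: "time_s": time; "q": joint angles; "qvel": joint speeds; "effort": joint torques, N m; "eef_pos": TCP position; "tcp_rot": TCP orientation; "ft_force": force on the tool from outside, world axes, zero at the start; "wrist_torque": the same for the moment, N m; "finger_gap": finger opening in mm.
Only numpy, scipy, OpenCV 4.12 (cv2) and the standard library are available. Lean on these libraries where they do the work, as an engineer would, in place of code of your own. Each camera call takes 0.05 s, during which the arm holds its last target.

## Working session

There is one attempt and no reset: what is moved stays moved. The work goes in short steps, Python scripts to look and compute and a tool call to move; the robot and the scene stay as the last step left them, time stands still between calls to the robot, and variables do not carry over. Pictures are saved under pics/ and viewed, and the job is handed in when it is done.

Besides the shell and the picture viewer there is one more tool, called after "Request:" as name(argument=value, ...) on one line, values as JSON. servo_tool: Moves the arm, as the interface text tells. Its arguments: {"type":"object","properties":{"commands":{"type":"array"}},"required":["commands"]}

```bash
mkdir -p pics; python3 - <<'E'
from bench import env
import cv2,numpy as np,pickle
s=env.read_state()
print(s)
for n in("top","side"):
    c=env.read_camera(n)
    print({k:v for k,v in c.items() if k not in("frame","depth")})
    pickle.dump(c,open(n+"0.pkl","wb"))
    cv2.imwrite(f"pics/{n}0.png",c["frame"][:,:,::-1])
E
```

```text
{'time_s': 0.0, 'q': array([ 1.17240022e+00,  1.24522490e-01,  1.65166477e+00, -3.43189759e-06,
        1.36748679e+00, -8.26116330e-02]), 'qvel': array([-0.00135402, -0.00034266, -0.00027244,  0.00183138,  0.00013772,
       -0.0008455 ]), 'effort': array([ 3.35263630e-04, -4.23592472e+01, -3.65463603e+01,  1.12066047e-05,
        6.76988027e-03, -4.27483542e-06]), 'eef_pos': array([201.66634726, 617.28993449, 230.04721361]), 'tcp_rot': array([ 0.57278094,  0.41453322, -0.41579062, -0.57201605]), 'ft_force': array([-0.20833633,  0.89622223,  1.42182612]), 'wrist_torque': array([ 0.03186106,  0.01826872, -0.00498337]), 'finger_gap': 85.20124943166793}
{'vertical_fov': 50.34912146599293, 'cx': 280.2365739630624, 'cy': 209.80572243378816, 'cam_to_world': array([[-5.54920824e-02,  9.75047123e-01, -2.14950546e-01,
         3.81428968e+02],
       [-9.98442787e-01, -5.54216421e-02,  6.35940156e-03,
        -2.35796974e+01],
       [-5.71219604e-03,  2.14968719e-01,  9.76604229e-01,
         8.37481288e+02],
       [ 0.00000000e+00,  0.00000000e+00,  0.00000000e+00,
         1.00000000e+00]])}
{'vertical_fov': 47.27055138451299, 'cx': 284.67525035371375, 'cy': 202.05885564818712, 'cam_to_world': array([[ 9.80139946e-01,  1.61333488e-01, -1.15313454e-01,
         4.51409791e+02],
       [-1.97903210e-01,  7.58681551e-01, -6.20674330e-01,
        -5.69795716e+02],
       [-1.26493647e-02,  6.31168606e-01,  7.75542509e-01,
         7.42876295e+02],
       [ 0.00000000e+00,  0.00000000e+00,  0.00000000e+00,
         1.00000000e+00]])}
```

View pics/top0.png

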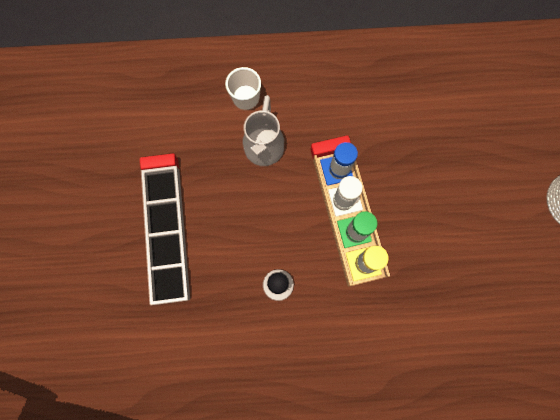

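View pics/side0.png

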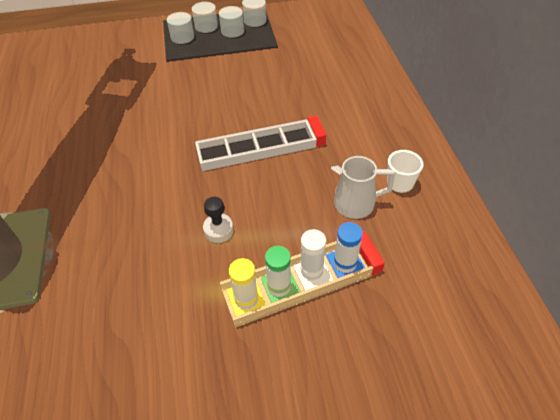

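The top view shows rail lids from the red end: blue (345,154), white (349,188), green (364,223), yellow (374,260). The rack's red end is at (158,161) and its far end near (168,300). The tamper is at (278,284) and the pitcher at (264,140). Next I'll measure in 3D.

```bash
cat > h.py <<'E'
import numpy as np,cv2
def K(c):
    f=c["frame"].shape[0]/2/np.tan(np.radians(c["vertical_fov"]/2)); return f
def ray(c,u,v):
    f=K(c); d=np.array([(u-c["cx"])/f,-(v-c["cy"])/f,-1.0])
    M=c["cam_to_world"]; return M[:3,3],M[:3,:3]@d
def at_z(c,u,v,z):
    o,d=ray(c,u,v); return o+d*(z-o[2])/d[2]
def cloud(c):
    h,w=c["depth"].shape; u,v=np.meshgrid(np.arange(w),np.arange(h)); f=K(c)
    d=c["depth"]; P=np.stack([(u-c["cx"])/f*d,-(v-c["cy"])/f*d,-d],-1)
    M=c["cam_to_world"]; Q=P@M[:3,:3].T+M[:3,3]; Q[d==0]=np.nan; return Q
E
python3 - <<'E'
from h import *;import pickle
for n in("top","side"):
    c=pickle.load(open(n+"0.pkl","rb")); Q=cloud(c); hsv=cv2.cvtColor(c["frame"],cv2.COLOR_RGB2HSV).astype(int)
    H,S,V=hsv[...,0],hsv[...,1],hsv[...,2]; z=Q[...,2]
    print(n,"table z",np.nanmedian(z[330:380,250:400]))
    x0=Q[...,0]
    m=dict(blue=(abs(H-113)<12)&(S>130),green=(abs(H-65)<20)&(S>130),yellow=(abs(H-29)<6)&(S>150),white=(S<40)&(V>120),red=((H<4)|(H>176))&(S>200)&(V>150))
    for k,a in m.items():
        if k=="red":
            nl,l,st,ce=cv2.connectedComponentsWithStats(a.astype(np.uint8))
            for i in range(1,nl):
                if st[i,4]>100: 
                    q=Q[(l==i)&(z>27)]; print(" red",ce[i],len(q),np.nanmedian(q,0) if len(q) else 0)
            continue
        b=a&(z>109)&(z<122)&(abs(Q[...,0]-400)<250)
        nl,l,st,ce=cv2.connectedComponentsWithStats(b.astype(np.uint8))
        for i in range(1,nl):
            if st[i,4]>60:
                q=Q[l==i]; (cx,cy),r=cv2.minEnclosingCircle(q[:,:2].astype(np.float32)); print(" ",k,ce[i].round(1),st[i,4],np.round([cx,cy,r,np.median(q[:,2])],1))
    cl=c["frame"][:,:,::-1]
    if n=="top":
        cv2.imwrite("pics/crop_rack.png",cv2.resize(cl[145:315,130:200],None,fx=3.5,fy=3.5,interpolation=cv2.INTER_CUBIC))
        cv2.imwrite("pics/crop_rail.png",cv2.resize(cl[130:295,300:400],None,fx=3.5,fy=3.5,interpolation=cv2.INTER_CUBIC))
    else: cv2.imwrite("pics/crop_rack_s.png",cv2.resize(cl[110:175,190:335],None,fx=5,fy=5,interpolation=cv2.INTER_CUBIC))
E
```

```text
top table z -0.6475087673981079
  blue [345.8 153.3] 355 [ 634.5 -146.    19.4  111.8]
  green [365.5 222. ] 348 [ 511.6 -166.4   19.   112. ]
  white [350.1 186.9] 407 [ 574.2 -148.3   19.7  111.9]
side table z -1.7667878450991452
  blue [349.  232.7] 352 [ 634.6 -147.8   20.3  111.3]
  green [278.1 254.4] 239 [ 512.3 -169.    19.9  111.1]
  yellow [241.2 269.9] 448 [ 454.  -180.4   20.2  111.3]
  white [312.8 239.7] 370 [ 573.8 -149.4   20.   111.2]
 red [317.65232975 130.17562724] 200 [667.69084724 195.35754727  30.22225778]
 red [372.49568966 259.4137931 ] 116 [ 687.62388352 -148.19839895   29.63909616]
```

View pics/crop_rack.png

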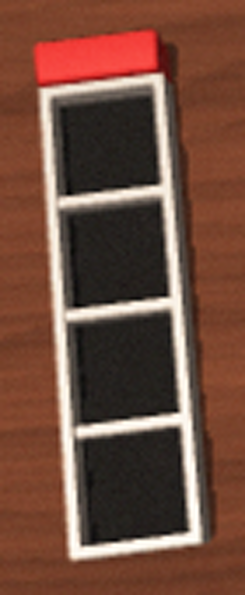

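View pics/crop_rack_s.png

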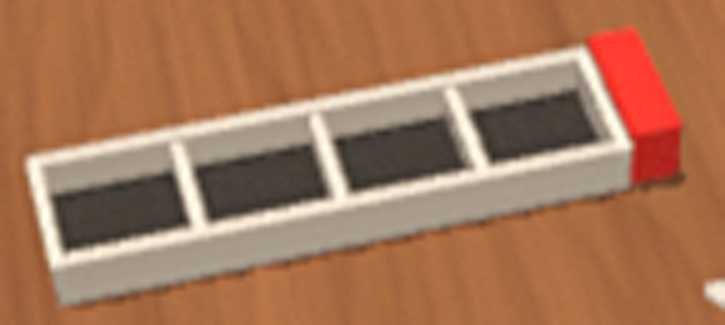

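View pics/crop_rail.png

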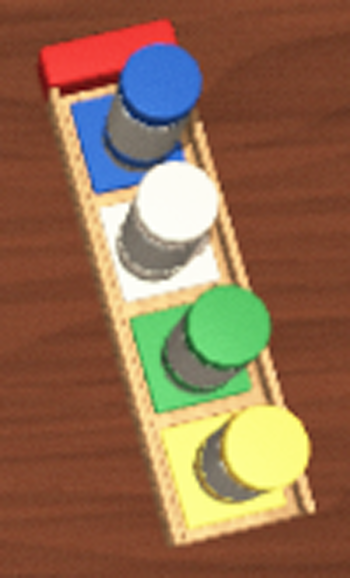

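```bash
python3 - <<'E'
from h import *;import pickle
from scipy.optimize import least_squares
T={ "top":([(42,88),(164,76),(70,559),(202,540)],3.5,130,145,["RL","RR","FL","FR"]),
 "side":([(586,45),(631,145),(28,157),(58,264)],5,190,110,["RL","RR","FL","FR"])}
loc=dict(RL=(126.5,33.5),RR=(126.5,-33.5),FL=(-126.5,33.5),FR=(-126.5,-33.5))
for n,(p,s,a,b,l) in T.items():
    c=pickle.load(open(n+"0.pkl","rb"))
    P=np.array([at_z(c,(u+.5)/s-.5+a,(v+.5)/s-.5+b,24)[:2] for u,v in p]); print(n,P.round(1).tolist())
    L=np.array([loc[k] for k in l])
    f=lambda q:(L@np.array([[np.cos(q[2]),np.sin(q[2])],[-np.sin(q[2]),np.cos(q[2])]])+q[:2]-P).ravel()
    r=least_squares(f,[545,200,0]); print(r.x.round(3),f(r.x).round(1))
    Q=cloud(c)
    # steel rim pixels via depth
    m=(abs(Q[...,2]-24)<4)&(abs(Q[...,1]-200)<80)&(abs(Q[...,0]-540)<150)
    q=Q[m][:,:2].astype(np.float32); print(len(q), cv2.minAreaRect(q), cv2.boxPoints(cv2.minAreaRect(q)).round(1).tolist())
E
```

```text
top [[653.4, 230.4], [656.5, 164.0], [401.2, 213.4], [407.0, 146.0]]
[5.29519e+02 1.88446e+02 7.00000e-02] [-0.   0.2  1.6 -0.2 -0.2 -0.3 -1.3  0.2]
1229 ((542.3717651367188, 189.81883239746094), (276.9217224121094, 68.55032348632812), 4.3006391525268555) [[401.70001220703125, 213.60000610351562], [406.8999938964844, 145.3000030517578], [683.0, 166.0], [677.9000244140625, 234.39999389648438]]
side [[654.8, 232.3], [659.1, 164.9], [402.7, 212.6], [409.7, 145.7]]
[5.31600e+02 1.88892e+02 7.80000e-02] [ 0.3 -0.2  1.2  0.4  0.1 -0.2 -1.6 -0.1]
732 ((541.8434448242188, 188.51821899414062), (276.8621520996094, 72.43988800048828), 4.537651538848877) [[401.0, 213.6999969482422], [406.70001220703125, 141.5], [682.7000122070312, 163.39999389648438], [677.0, 235.60000610351562]]
```

```bash
cat >> h.py <<'E'
from scipy.spatial.transform import Rotation as R
def plan(target, yaw=None):
    from bench import env
    s=env.read_state(); r=R.from_quat(s["tcp_rot"]); M=r.as_matrix()
    print("t",round(s["time_s"],2),"tcp",s["eef_pos"].round(1),"gap",round(s["finger_gap"],1),"F",s["ft_force"].round(1),"q",s["q"].round(2))
    a=np.arctan2(M[1,0],M[0,0]); print("axes x,y,z:",M.T.round(3).tolist(),"x-yaw",round(a,3))
    if target is not None: print("delta tool:",(M.T@(np.array(target)-s["eef_pos"])).round(1), "total",np.linalg.norm(np.array(target)-s["eef_pos"]).round(1))
E
python3 -c "
from h import *
plan([454,-180,200])"
```

```text
t 0.1 tcp [201.7 617.3 230.2] gap 85.4 F [ 0.9 -0.2 -0.4] q [ 1.17  0.12  1.65  0.    1.37 -0.08]
axes x,y,z: [[0.311, 0.951, -0.002], [-0.001, -0.002, -1.0], [-0.951, 0.311, 0.0]] x-yaw 1.255
delta tool: [-679.5   31.4 -487.5] total 836.9
```

Request:
servo_tool(commands=[{"linear": [0,0,0],"twist": -0.15,"jaw": 1},{"linear": [0,0,0],"twist": -0.15,"jaw": 1},{"linear": [0,0,0],"twist": -0.145,"jaw": 1},{"linear": [0,0,0],"twist": 0,"jaw": 1}])

```text
time_s: 0.6
eef_pos: [201.8, 617.5, 230.6]
tcp_rot: [-0.467, -0.53, 0.531, 0.467]
ft_force: [0.7, -0.4, -1.3]
finger_gap: 85.5
```

```bash
python3 -c "
from h import *
plan([454,-179.5,150])"
```

```text
t 0.6 tcp [201.8 617.5 230.6] gap 85.5 F [ 0.7 -0.4 -1.3] q [ 1.17  0.12  1.65 -0.    1.37 -0.53]
axes x,y,z: [[-0.127, 0.992, -0.001], [-0.0, -0.001, -1.0], [-0.992, -0.127, 0.001]] x-yaw 1.698
delta tool: [-822.6   81.4 -148.9] total 839.9
```

Request:
servo_tool(commands=[{"linear": [-50,0,-9],"twist": 0,"jaw": 1},{"linear": [-50,0,-9],"twist": 0,"jaw": 1},{"linear": [-50,0,-9],"twist": 0,"jaw": 1},{"linear": [-50,0,-9],"twist": 0,"jaw": 1},{"linear": [-50,0,-9],"twist": 0,"jaw": 1},{"linear": [-50,0,-9],"twist": 0,"jaw": 1},{"linear": [-50,0,-9],"twist": 0,"jaw": 1},{"linear": [-50,0,-9],"twist": 0,"jaw": 1}])

```text
time_s: 1.6
eef_pos: [324.9, 228.9, 231.3]
tcp_rot: [0.467, 0.531, -0.531, -0.467]
ft_force: [1.1, -0.1, -0.5]
finger_gap: 85.1
```

Request:
servo_tool(commands=[{"linear": [-50,0,-9],"twist": 0,"jaw": 1},{"linear": [-50,0,-9],"twist": 0,"jaw": 1},{"linear": [-50,0,-9],"twist": 0,"jaw": 1},{"linear": [-50,0,-9],"twist": 0,"jaw": 1},{"linear": [-50,0,-9],"twist": 0,"jaw": 1},{"linear": [-50,0,-9],"twist": 0,"jaw": 1},{"linear": [-50,0,-9],"twist": 0,"jaw": 1},{"linear": [-50,0,-9],"twist": 0,"jaw": 1}])

```text
time_s: 2.6
eef_pos: [447.9, -158.7, 231.3]
tcp_rot: [0.468, 0.531, -0.53, -0.467]
ft_force: [-0.3, 0.6, 0.7]
finger_gap: 85.1
```

Request:
servo_tool(commands=[{"linear": [-22,0,-5],"twist": 0,"jaw": 1},{"linear": [0,30,0],"twist": 0,"jaw": 1},{"linear": [0,30,0],"twist": 0,"jaw": 1},{"linear": [0,0,0],"twist": 0,"jaw": 1},{"linear": [0,0,0],"twist": 0,"jaw": 1}])

```text
time_s: 3.22
eef_pos: [456.1, -177.9, 172.5]
tcp_rot: [0.467, 0.531, -0.531, -0.466]
ft_force: [0.2, 1.1, 0.1]
finger_gap: 85.3
```

```bash
python3 - <<'E'
from h import *
from bench import env
plan([454,-179.5,73])
for n in("top","side"):
    c=env.read_camera(n); cv2.imwrite(f"pics/{n}1.png",c["frame"][:,:,::-1])
E
```

```text
t 3.23 tcp [ 456.1 -177.9  172.5] gap 85.3 F [0.2 1.1 0.1] q [-0.48 -0.2   2.06  0.    1.27 -2.18]
axes x,y,z: [[-0.129, 0.992, -0.001], [0.001, -0.001, -1.0], [-0.992, -0.129, -0.001]] x-yaw 1.7
delta tool: [-1.2 99.5  2.4] total 99.5
```

View pics/side1.png

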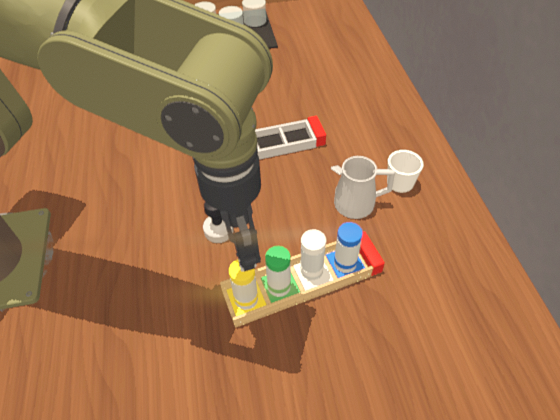

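The gripper is over the yellow lid (243,270), with fingers clear of the other cans. Descending.

Request:
servo_tool(commands=[{"linear": [-1,35,2],"twist": 0,"jaw": 1},{"linear": [0,35,0],"twist": 0,"jaw": 1},{"linear": [0,20,0],"twist": 0,"jaw": 1},{"linear": [0,10,0],"twist": 0,"jaw": 1},{"linear": [0,0,0],"twist": 0,"jaw": 0},{"linear": [0,0,0],"twist": 0,"jaw": 0},{"linear": [0,0,0],"twist": 0,"jaw": 0},{"linear": [0,0,0],"twist": 0,"jaw": 0}])

```text
time_s: 4.32
eef_pos: [454.7, -179.7, 72.9]
tcp_rot: [0.467, 0.532, -0.531, -0.466]
ft_force: [-0.2, 1.4, 6.9]
finger_gap: 39.2
```

Request:
servo_tool(commands=[{"linear": [0,0,0],"twist": 0,"jaw": 0},{"linear": [0,0,0],"twist": 0,"jaw": 0},{"linear": [0,-5,0],"twist": 0,"jaw": 0}])

```text
time_s: 4.7
eef_pos: [453.4, -179.3, 76.3]
tcp_rot: [-0.467, -0.531, 0.531, 0.467]
ft_force: [-0.0, 0.0, -1.1]
finger_gap: 39.1
```

```bash
python3 - <<'E'
from h import *
from bench import env
plan(None)
for n in("side",):
    c=env.read_camera(n); cv2.imwrite(f"pics/{n}2.png",cv2.resize(c["frame"][200:330,180:380,::-1],None,fx=4,fy=4))
E
```

```text
t 4.7 tcp [ 453.4 -179.3   76.3] gap 39.1 F [-0.   0.  -1.1] q [-0.49 -0.09  2.14 -0.    1.09 -2.19]
axes x,y,z: [[-0.129, 0.992, 0.0], [-0.001, 0.0, -1.0], [-0.992, -0.129, 0.0]] x-yaw 1.7
```

View pics/side2.png

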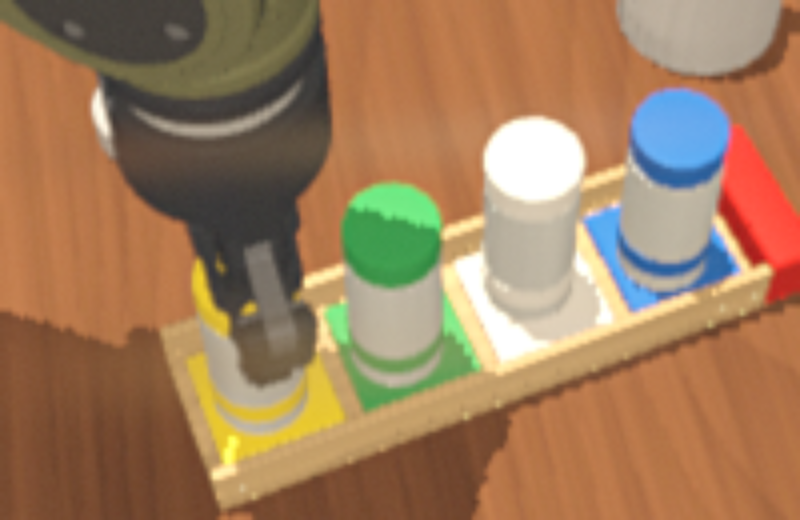

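Yellow is held (gap 39 mm) and clear of its pad. Next I'll lift it and carry it to the pocket next to red.

Request:
servo_tool(commands=[{"linear": [0,-15,0],"twist": 0,"jaw": 0},{"linear": [0,-30,0],"twist": 0,"jaw": 0},{"linear": [0,-35,0],"twist": 0,"jaw": 0},{"linear": [0,-20,0],"twist": 0,"jaw": 0},{"linear": [20,-5,-12],"twist": 0,"jaw": 0},{"linear": [35,0,-22],"twist": 0,"jaw": 0},{"linear": [40,0,-25],"twist": 0,"jaw": 0},{"linear": [40,0,-25],"twist": 0,"jaw": 0}])

```text
time_s: 5.75
eef_pos: [520.1, -33.5, 182.2]
tcp_rot: [0.467, 0.531, -0.531, -0.466]
ft_force: [0.9, -0.5, -0.8]
finger_gap: 38.9
```

Request:
servo_tool(commands=[{"linear": [40,0,-25],"twist": 0,"jaw": 0},{"linear": [40,0,-25],"twist": 0,"jaw": 0},{"linear": [40,0,-25],"twist": 0,"jaw": 0},{"linear": [40,0,-25],"twist": 0,"jaw": 0},{"linear": [35,0,-20],"twist": 0,"jaw": 0},{"linear": [20,0,-13],"twist": 0,"jaw": 0},{"linear": [0,0,0],"twist": 0,"jaw": 0},{"linear": [0,0,0],"twist": 0,"jaw": 0}])

```text
time_s: 6.75
eef_pos: [623.5, 195.1, 181.5]
tcp_rot: [-0.467, -0.531, 0.531, 0.467]
ft_force: [0.1, -0.4, -1.3]
finger_gap: 38.8
```

```bash
python3 - <<'E'
from h import *
from bench import env
plan([623.2,195.7,61])
for n in("side",):
    c=env.read_camera(n); cv2.imwrite(f"pics/{n}3.png",c["frame"][:,:,::-1])
E
```

```text
t 6.75 tcp [623.5 195.1 181.5] gap 38.8 F [ 0.1 -0.4 -1.3] q [ 0.22  0.17  1.69 -0.    1.29 -1.48]
axes x,y,z: [[-0.129, 0.992, -0.0], [-0.0, -0.0, -1.0], [-0.992, -0.129, 0.0]] x-yaw 1.7
delta tool: [  0.7 120.5   0.2] total 120.5
```

View pics/side3.png

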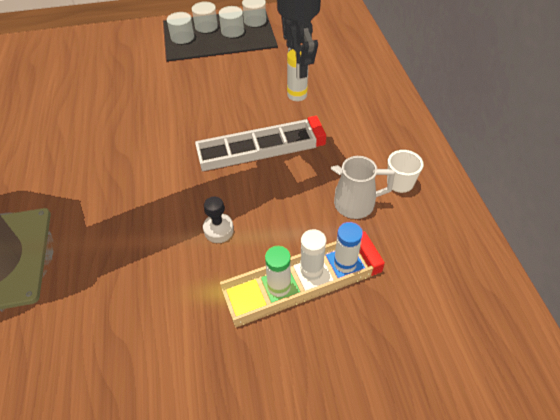

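Yellow hangs upright at (297,80) above the pocket next to red, and nothing else has moved. Lowering it.

Request:
servo_tool(commands=[{"linear": [0,40,0],"twist": 0,"jaw": 0},{"linear": [0,40,0],"twist": 0,"jaw": 0},{"linear": [0,25,0],"twist": 0,"jaw": 0},{"linear": [0,10,0],"twist": 0,"jaw": 0},{"linear": [0,5,0],"twist": 0,"jaw": 0},{"linear": [0,0,0],"twist": 0,"jaw": 0},{"linear": [0,0,0],"twist": 0,"jaw": 0}])

```text
time_s: 7.68
eef_pos: [624.7, 195.8, 62.8]
tcp_rot: [0.467, 0.532, -0.531, -0.466]
ft_force: [-0.1, -0.0, -0.3]
finger_gap: 38.7
```

```bash
python3 - <<'E'
from h import *
from bench import env
plan([623.2,195.7,61])
for n in("side",):
    c=env.read_camera(n); cv2.imwrite(f"pics/{n}4.png",cv2.resize(c["frame"][60:180,180:380,::-1],None,fx=4,fy=4))
E
```

```text
t 7.67 tcp [624.7 195.8  62.8] gap 38.7 F [-0.1 -0.  -0.3] q [ 0.22  0.28  1.76 -0.    1.09 -1.48]
axes x,y,z: [[-0.129, 0.992, 0.0], [0.002, 0.001, -1.0], [-0.992, -0.129, -0.002]] x-yaw 1.7
delta tool: [0.1 1.8 1.5] total 2.4
```

View pics/side4.png

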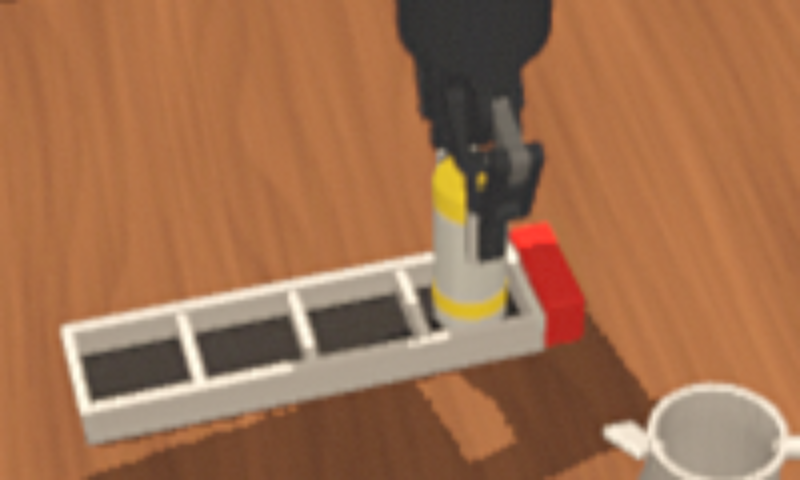

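The can's foot is inside the pocket, clear of the walls. I'll lower the last 2 mm, release and rise.

Request:
servo_tool(commands=[{"linear": [0,1,0],"twist": 0,"jaw": 0},{"linear": [0,1,0],"twist": 0,"jaw": 0},{"linear": [0,0,0],"twist": 0,"jaw": 1},{"linear": [0,0,0],"twist": 0,"jaw": 1},{"linear": [0,0,0],"twist": 0,"jaw": 1},{"linear": [0,0,0],"twist": 0,"jaw": 1},{"linear": [0,0,0],"twist": 0,"jaw": 1}])

```text
time_s: 8.6
eef_pos: [623.8, 195.7, 59.3]
tcp_rot: [-0.467, -0.531, 0.531, 0.467]
ft_force: [0.1, 0.2, -0.2]
finger_gap: 85.5
```

Request:
servo_tool(commands=[{"linear": [0,-15,0],"twist": 0,"jaw": 1},{"linear": [0,-40,0],"twist": 0,"jaw": 1},{"linear": [0,-50,0],"twist": 0,"jaw": 1},{"linear": [-25,-15,11],"twist": 0,"jaw": 1},{"linear": [-50,0,23],"twist": 0,"jaw": 1},{"linear": [-50,0,23],"twist": 0,"jaw": 1},{"linear": [-50,0,23],"twist": 0,"jaw": 1},{"linear": [-50,0,23],"twist": 0,"jaw": 1}])

```text
time_s: 9.6
eef_pos: [550.3, -42.3, 180.9]
tcp_rot: [0.467, 0.532, -0.531, -0.466]
ft_force: [0.9, -0.1, -0.3]
finger_gap: 85.1
```

Request:
servo_tool(commands=[{"linear": [-50,0,23],"twist": 0,"jaw": 1},{"linear": [-50,0,23],"twist": 0,"jaw": 1},{"linear": [-20,0,8],"twist": 0,"jaw": 1},{"linear": [0,0,0],"twist": 0,"jaw": 1},{"linear": [0,0,0],"twist": 0,"jaw": 1}])

```text
time_s: 10.22
eef_pos: [512.9, -166.2, 180.0]
tcp_rot: [0.467, 0.532, -0.531, -0.466]
ft_force: [0.4, -0.8, 0.0]
finger_gap: 85.4
```

```bash
python3 - <<'E'
from h import *
from bench import env
plan([512,-167.7,73])
for n in("side",):
    c=env.read_camera(n); cv2.imwrite(f"pics/{n}5.png",c["frame"][:,:,::-1])
E
```

```text
t 10.22 tcp [ 512.9 -166.2  180. ] gap 85.4 F [ 0.4 -0.8  0. ] q [-0.41 -0.08  1.95  0.    1.28 -2.11]
axes x,y,z: [[-0.129, 0.992, -0.0], [0.001, -0.0, -1.0], [-0.992, -0.129, -0.001]] x-yaw 1.7
delta tool: [ -1.3 107.    1.2] total 107.1
```

View pics/side5.png

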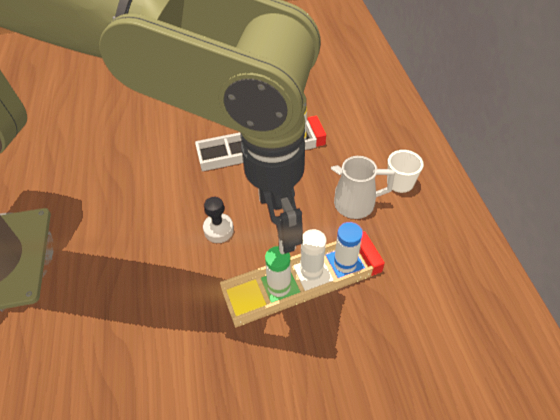

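The gripper is above the green can (278,258), with the white can untouched. The arm hides yellow; I'll check it during the next carry.

Request:
servo_tool(commands=[{"linear": [-1,35,1],"twist": 0,"jaw": 1},{"linear": [0,40,0],"twist": 0,"jaw": 1},{"linear": [0,22,0],"twist": 0,"jaw": 1},{"linear": [0,10,0],"twist": 0,"jaw": 1},{"linear": [0,0,0],"twist": 0,"jaw": 0},{"linear": [0,0,0],"twist": 0,"jaw": 0},{"linear": [0,0,0],"twist": 0,"jaw": 0},{"linear": [0,0,0],"twist": 0,"jaw": 0}])

```text
time_s: 11.28
eef_pos: [512.7, -168.0, 74.0]
tcp_rot: [0.468, 0.532, -0.531, -0.466]
ft_force: [-0.9, 1.5, 5.7]
finger_gap: 38.6
```

Request:
servo_tool(commands=[{"linear": [0,0,0],"twist": 0,"jaw": 0},{"linear": [0,0,0],"twist": 0,"jaw": 0},{"linear": [0,-5,0],"twist": 0,"jaw": 0},{"linear": [0,-15,0],"twist": 0,"jaw": 0},{"linear": [0,-30,0],"twist": 0,"jaw": 0},{"linear": [0,-35,0],"twist": 0,"jaw": 0},{"linear": [0,-25,0],"twist": 0,"jaw": 0},{"linear": [0,0,0],"twist": 0,"jaw": 0}])

```text
time_s: 12.28
eef_pos: [513.2, -168.6, 185.6]
tcp_rot: [0.469, 0.532, -0.531, -0.465]
ft_force: [0.1, -0.1, -2.0]
finger_gap: 38.6
```

```bash
python3 - <<'E'
from h import *
from bench import env
plan([561.4,191,183])
E
```

```text
t 12.28 tcp [ 513.2 -168.6  185.6] gap 38.6 F [ 0.1 -0.1 -2. ] q [-0.42 -0.09  1.95 -0.    1.28 -2.12]
axes x,y,z: [[-0.129, 0.992, -0.003], [0.005, -0.003, -1.0], [-0.992, -0.129, -0.005]] x-yaw 1.7
delta tool: [350.4   1.9 -94.1] total 362.8
```

Request:
servo_tool(commands=[{"linear": [20,0,-6],"twist": 0,"jaw": 0},{"linear": [35,0,-9],"twist": 0,"jaw": 0},{"linear": [45,0,-12],"twist": 0,"jaw": 0},{"linear": [45,0,-12],"twist": 0,"jaw": 0},{"linear": [45,0,-12],"twist": 0,"jaw": 0},{"linear": [45,0,-12],"twist": 0,"jaw": 0},{"linear": [45,0,-12],"twist": 0,"jaw": 0},{"linear": [35,0,-9],"twist": 0,"jaw": 0}])

```text
time_s: 13.28
eef_pos: [553.4, 157.0, 180.4]
tcp_rot: [-0.466, -0.531, 0.532, 0.467]
ft_force: [0.4, 0.2, -1.3]
finger_gap: 38.6
```

Request:
servo_tool(commands=[{"linear": [25,0,-7],"twist": 0,"jaw": 0},{"linear": [10,0,-3],"twist": 0,"jaw": 0},{"linear": [0,0,0],"twist": 0,"jaw": 0},{"linear": [0,0,0],"twist": 0,"jaw": 0}])

```text
time_s: 13.78
eef_pos: [559.6, 190.4, 181.8]
tcp_rot: [-0.467, -0.531, 0.531, 0.467]
ft_force: [0.5, 0.7, -1.5]
finger_gap: 38.7
```

```bash
python3 - <<'E'
from h import *
from bench import env
plan([561.4,191,61])
for n in("side",):
    c=env.read_camera(n); cv2.imwrite(f"pics/{n}6.png",c["frame"][:,:,::-1])
E
```

```text
t 13.78 tcp [559.6 190.4 181.8] gap 38.7 F [ 0.5  0.7 -1.5] q [ 0.24  0.03  1.83 -0.    1.28 -1.46]
axes x,y,z: [[-0.128, 0.992, -0.0], [-0.001, -0.001, -1.0], [-0.992, -0.128, 0.001]] x-yaw 1.699
delta tool: [  0.4 120.8  -1.9] total 120.9
```

View pics/side6.png

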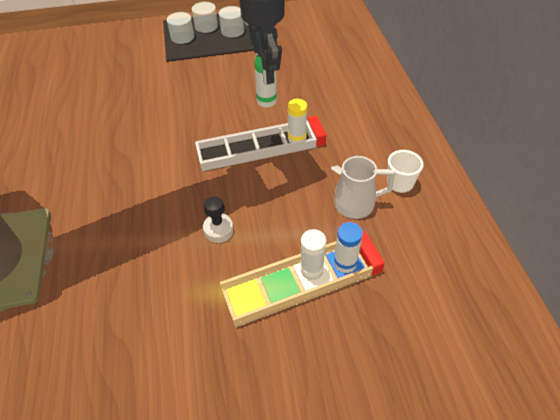

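Yellow stands upright in the pocket next to red (297,120), and green hangs over the next one. I'll lower green, release it and go to white.

Request:
servo_tool(commands=[{"linear": [0,40,-1],"twist": 0,"jaw": 0},{"linear": [0,40,0],"twist": 0,"jaw": 0},{"linear": [0,25,0],"twist": 0,"jaw": 0},{"linear": [0,10,0],"twist": 0,"jaw": 0},{"linear": [0,5,0],"twist": 0,"jaw": 0},{"linear": [0,1,0],"twist": 0,"jaw": 0},{"linear": [0,0,0],"twist": 0,"jaw": 0},{"linear": [0,0,0],"twist": 0,"jaw": 0}])

```text
time_s: 14.82
eef_pos: [561.4, 191.7, 62.3]
tcp_rot: [0.467, 0.532, -0.531, -0.466]
ft_force: [-0.3, -0.6, -1.5]
finger_gap: 38.7
```

Request:
servo_tool(commands=[{"linear": [0,1,0],"twist": 0,"jaw": 0},{"linear": [0,0,0],"twist": 0,"jaw": 1},{"linear": [0,0,0],"twist": 0,"jaw": 1},{"linear": [0,0,0],"twist": 0,"jaw": 1},{"linear": [0,0,0],"twist": 0,"jaw": 1},{"linear": [0,0,0],"twist": 0,"jaw": 1},{"linear": [0,-15,0],"twist": 0,"jaw": 1},{"linear": [0,-40,0],"twist": 0,"jaw": 1}])

```text
time_s: 15.82
eef_pos: [559.1, 191.1, 114.2]
tcp_rot: [-0.466, -0.53, 0.533, 0.468]
ft_force: [-0.5, 0.3, 1.4]
finger_gap: 85.3
```

Request:
servo_tool(commands=[{"linear": [0,-50,0],"twist": 0,"jaw": 1},{"linear": [-25,-17,2],"twist": 0,"jaw": 1},{"linear": [-50,0,5],"twist": 0,"jaw": 1},{"linear": [-50,0,5],"twist": 0,"jaw": 1},{"linear": [-50,0,5],"twist": 0,"jaw": 1},{"linear": [-50,0,5],"twist": 0,"jaw": 1},{"linear": [-50,0,4],"twist": 0,"jaw": 1},{"linear": [-45,0,4],"twist": 0,"jaw": 1}])

```text
time_s: 16.82
eef_pos: [572.5, -131.5, 183.9]
tcp_rot: [0.467, 0.531, -0.531, -0.466]
ft_force: [0.5, -0.4, -0.0]
finger_gap: 85.1
```

Request:
servo_tool(commands=[{"linear": [-19,0,1],"twist": 0,"jaw": 1},{"linear": [0,0,0],"twist": 0,"jaw": 1},{"linear": [0,0,0],"twist": 0,"jaw": 1}])

```text
time_s: 17.2
eef_pos: [573.8, -147.4, 182.5]
tcp_rot: [0.466, 0.532, -0.531, -0.467]
ft_force: [-0.3, 0.5, -0.3]
finger_gap: 85.4
```

```bash
python3 - <<'E'
from h import *
from bench import env
plan([574,-148.9,73])
for n in("side","top"):
    c=env.read_camera(n); cv2.imwrite(f"pics/{n}7.png",c["frame"][:,:,::-1])
E
```

```text
t 17.2 tcp [ 573.8 -147.4  182.5] gap 85.4 F [-0.3  0.5 -0.3] q [-0.34  0.03  1.83  0.    1.28 -2.04]
axes x,y,z: [[-0.13, 0.992, 0.001], [0.0, 0.001, -1.0], [-0.992, -0.13, -0.0]] x-yaw 1.701
delta tool: [ -1.6 109.5  -0. ] total 109.5
```

View pics/side7.png

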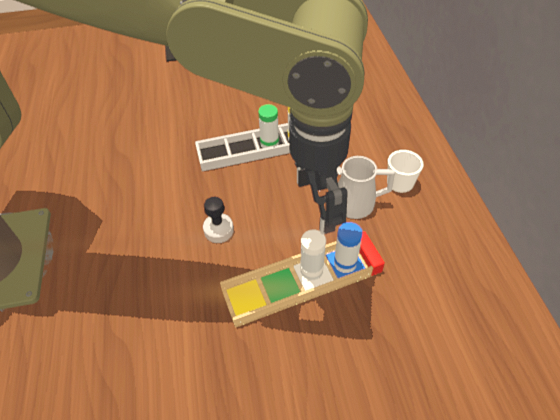

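Green stands upright in its pocket (269,125). The gripper is above white (313,245), well short of the pitcher. Grasping white.

Request:
servo_tool(commands=[{"linear": [-1,37,0],"twist": 0,"jaw": 1},{"linear": [0,40,0],"twist": 0,"jaw": 1},{"linear": [0,22,0],"twist": 0,"jaw": 1},{"linear": [0,10,0],"twist": 0,"jaw": 1},{"linear": [0,0,0],"twist": 0,"jaw": 0},{"linear": [0,0,0],"twist": 0,"jaw": 0},{"linear": [0,0,0],"twist": 0,"jaw": 0},{"linear": [0,0,0],"twist": 0,"jaw": 0}])

```text
time_s: 18.3
eef_pos: [574.9, -149.7, 75.1]
tcp_rot: [0.467, 0.532, -0.531, -0.466]
ft_force: [-1.7, 1.6, 6.7]
finger_gap: 38.9
```

Request:
servo_tool(commands=[{"linear": [0,0,0],"twist": 0,"jaw": 0},{"linear": [0,0,0],"twist": 0,"jaw": 0},{"linear": [0,-5,0],"twist": 0,"jaw": 0},{"linear": [0,-15,0],"twist": 0,"jaw": 0},{"linear": [0,-30,0],"twist": 0,"jaw": 0},{"linear": [0,-35,0],"twist": 0,"jaw": 0},{"linear": [0,-25,0],"twist": 0,"jaw": 0},{"linear": [0,0,0],"twist": 0,"jaw": 0}])

```text
time_s: 19.3
eef_pos: [575.4, -150.4, 186.8]
tcp_rot: [0.469, 0.532, -0.53, -0.465]
ft_force: [0.9, 0.6, -1.5]
finger_gap: 39.0
```

```bash
python3 - <<'E'
from h import *
from bench import env
plan([499.6,186.4,183])
E
```

```text
t 19.3 tcp [ 575.4 -150.4  186.8] gap 39.0 F [ 0.9  0.6 -1.5] q [-0.35  0.03  1.82 -0.    1.28 -2.05]
axes x,y,z: [[-0.129, 0.992, -0.003], [0.006, -0.002, -1.0], [-0.992, -0.129, -0.005]] x-yaw 1.7
delta tool: [343.7   2.6  31.9] total 345.2
```

Request:
servo_tool(commands=[{"linear": [20,0,2],"twist": 0,"jaw": 0},{"linear": [35,0,4],"twist": 0,"jaw": 0},{"linear": [45,0,4],"twist": 0,"jaw": 0},{"linear": [45,0,4],"twist": 0,"jaw": 0},{"linear": [45,0,4],"twist": 0,"jaw": 0},{"linear": [45,0,4],"twist": 0,"jaw": 0},{"linear": [45,0,4],"twist": 0,"jaw": 0},{"linear": [35,0,3],"twist": 0,"jaw": 0}])

```text
time_s: 20.3
eef_pos: [502.1, 161.1, 181.2]
tcp_rot: [-0.465, -0.531, 0.532, 0.467]
ft_force: [0.3, -0.3, -1.3]
finger_gap: 39.2
```

Request:
servo_tool(commands=[{"linear": [20,0,2],"twist": 0,"jaw": 0},{"linear": [9,0,1],"twist": 0,"jaw": 0},{"linear": [0,0,0],"twist": 0,"jaw": 0},{"linear": [0,0,0],"twist": 0,"jaw": 0}])

```text
time_s: 20.8
eef_pos: [497.7, 186.8, 182.9]
tcp_rot: [-0.467, -0.531, 0.531, 0.467]
ft_force: [1.3, -1.4, -1.1]
finger_gap: 39.1
```

```bash
python3 - <<'E'
from h import *
from bench import env
plan([499.6,186.4,61])
for n in("side",):
    c=env.read_camera(n); cv2.imwrite(f"pics/{n}8.png",c["frame"][:,:,::-1])
E
```

```text
t 20.8 tcp [497.7 186.8 182.9] gap 39.1 F [ 1.3 -1.4 -1.1] q [ 0.26 -0.1   1.96 -0.    1.28 -1.44]
axes x,y,z: [[-0.128, 0.992, -0.0], [-0.001, -0.0, -1.0], [-0.992, -0.128, 0.001]] x-yaw 1.699
delta tool: [ -0.6 121.9  -1.9] total 121.9
```

View pics/side8.png

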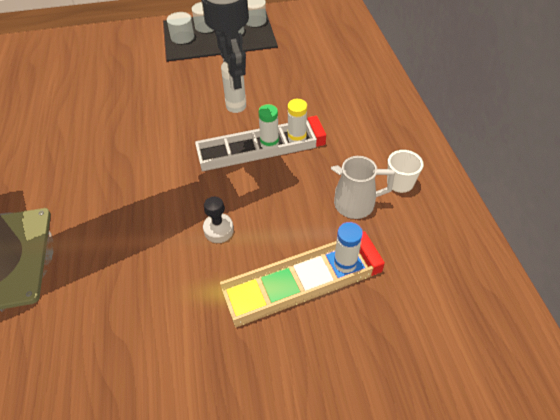

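White hangs over pocket 3 (235,85), and green and yellow stand upright. I'll lower and release white, then go to blue.

Request:
servo_tool(commands=[{"linear": [0,40,-1],"twist": 0,"jaw": 0},{"linear": [0,40,0],"twist": 0,"jaw": 0},{"linear": [0,25,0],"twist": 0,"jaw": 0},{"linear": [0,10,0],"twist": 0,"jaw": 0},{"linear": [0,5,0],"twist": 0,"jaw": 0},{"linear": [0,1,0],"twist": 0,"jaw": 0},{"linear": [0,0,0],"twist": 0,"jaw": 0},{"linear": [0,0,0],"twist": 0,"jaw": 0}])

```text
time_s: 21.85
eef_pos: [499.4, 187.7, 63.2]
tcp_rot: [0.467, 0.532, -0.531, -0.466]
ft_force: [0.7, 0.1, -1.1]
finger_gap: 39.1
```

Request:
servo_tool(commands=[{"linear": [0,1,0],"twist": 0,"jaw": 0},{"linear": [0,0,0],"twist": 0,"jaw": 1},{"linear": [0,0,0],"twist": 0,"jaw": 1},{"linear": [0,0,0],"twist": 0,"jaw": 1},{"linear": [0,0,0],"twist": 0,"jaw": 1},{"linear": [0,0,0],"twist": 0,"jaw": 1},{"linear": [0,-15,0],"twist": 0,"jaw": 1},{"linear": [0,-40,0],"twist": 0,"jaw": 1}])

```text
time_s: 22.85
eef_pos: [497.2, 187.1, 115.4]
tcp_rot: [-0.466, -0.53, 0.533, 0.468]
ft_force: [1.0, -0.4, 0.6]
finger_gap: 85.6
```

Request:
servo_tool(commands=[{"linear": [0,-50,0],"twist": 0,"jaw": 1},{"linear": [-25,-17,-6],"twist": 0,"jaw": 1},{"linear": [-50,0,-13],"twist": 0,"jaw": 1},{"linear": [-50,0,-13],"twist": 0,"jaw": 1},{"linear": [-50,0,-13],"twist": 0,"jaw": 1},{"linear": [-50,0,-13],"twist": 0,"jaw": 1},{"linear": [-50,0,-13],"twist": 0,"jaw": 1},{"linear": [-50,0,-13],"twist": 0,"jaw": 1}])

```text
time_s: 23.85
eef_pos: [624.7, -125.7, 184.8]
tcp_rot: [0.467, 0.531, -0.531, -0.466]
ft_force: [0.7, 0.2, 0.8]
finger_gap: 85.2
```

Request:
servo_tool(commands=[{"linear": [-23,0,-6],"twist": 0,"jaw": 1},{"linear": [0,0,0],"twist": 0,"jaw": 1},{"linear": [0,0,0],"twist": 0,"jaw": 1}])

```text
time_s: 24.22
eef_pos: [632.6, -144.8, 183.5]
tcp_rot: [0.466, 0.532, -0.531, -0.467]
ft_force: [-0.1, 0.1, -0.7]
finger_gap: 85.6
```

```bash
python3 - <<'E'
from h import *
from bench import env
plan([634.5,-147,73])
for n in("side","top"):
    c=env.read_camera(n); cv2.imwrite(f"pics/{n}9.png",c["frame"][:,:,::-1])
E
```

```text
t 24.23 tcp [ 632.6 -144.8  183.5] gap 85.6 F [-0.1  0.1 -0.7] q [-0.31  0.15  1.7   0.    1.29 -2.01]
axes x,y,z: [[-0.13, 0.992, 0.001], [-0.0, 0.001, -1.0], [-0.992, -0.13, 0.0]] x-yaw 1.701
delta tool: [ -2.4 110.5  -1.6] total 110.5
```

View pics/side9.png

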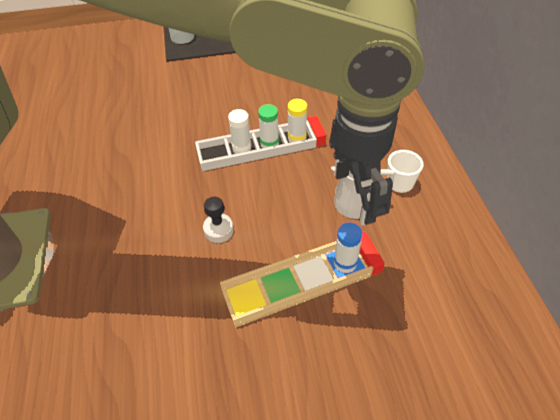

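View pics/top9.png

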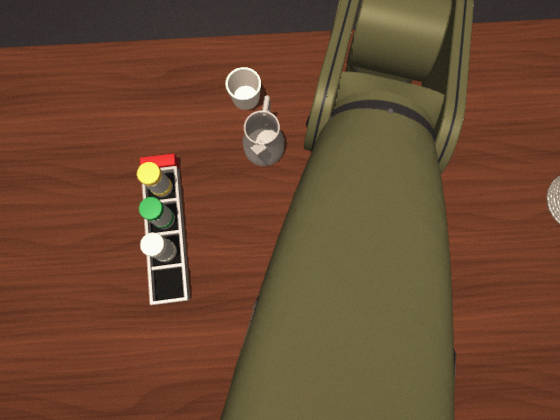

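The side view shows white, green and yellow upright in their pockets at (239,130), (269,125) and (297,120). Pitcher and tamper haven't moved. Grasping blue.

Request:
servo_tool(commands=[{"linear": [-2,38,-1],"twist": 0,"jaw": 1},{"linear": [0,40,0],"twist": 0,"jaw": 1},{"linear": [0,22,0],"twist": 0,"jaw": 1},{"linear": [0,10,0],"twist": 0,"jaw": 1},{"linear": [0,0,0],"twist": 0,"jaw": 0},{"linear": [0,0,0],"twist": 0,"jaw": 0},{"linear": [0,0,0],"twist": 0,"jaw": 0},{"linear": [0,0,0],"twist": 0,"jaw": 0}])

```text
time_s: 25.32
eef_pos: [635.3, -147.9, 75.3]
tcp_rot: [0.468, 0.532, -0.531, -0.466]
ft_force: [-0.5, 2.0, 4.5]
finger_gap: 38.8
```

Request:
servo_tool(commands=[{"linear": [0,0,0],"twist": 0,"jaw": 0},{"linear": [0,0,0],"twist": 0,"jaw": 0},{"linear": [0,-5,0],"twist": 0,"jaw": 0},{"linear": [0,-15,0],"twist": 0,"jaw": 0},{"linear": [0,-30,0],"twist": 0,"jaw": 0},{"linear": [0,-35,0],"twist": 0,"jaw": 0},{"linear": [0,-25,0],"twist": 0,"jaw": 0},{"linear": [0,0,0],"twist": 0,"jaw": 0}])

```text
time_s: 26.32
eef_pos: [635.7, -148.5, 186.9]
tcp_rot: [0.469, 0.532, -0.53, -0.465]
ft_force: [-0.2, 0.0, -1.3]
finger_gap: 38.6
```

```bash
python3 - <<'E'
from h import *
from bench import env
plan([437.8,181.7,183])
E
```

```text
t 26.32 tcp [ 635.7 -148.5  186.9] gap 38.6 F [-0.2  0.  -1.3] q [-0.31  0.16  1.69 -0.    1.29 -2.01]
axes x,y,z: [[-0.129, 0.992, -0.003], [0.006, -0.002, -1.0], [-0.992, -0.129, -0.005]] x-yaw 1.7
delta tool: [353.    2.1 153.8] total 385.0
```

Request:
servo_tool(commands=[{"linear": [20,0,9],"twist": 0,"jaw": 0},{"linear": [35,0,15],"twist": 0,"jaw": 0},{"linear": [45,0,20],"twist": 0,"jaw": 0},{"linear": [45,0,20],"twist": 0,"jaw": 0},{"linear": [45,0,20],"twist": 0,"jaw": 0},{"linear": [45,0,20],"twist": 0,"jaw": 0},{"linear": [45,0,20],"twist": 0,"jaw": 0},{"linear": [38,0,15],"twist": 0,"jaw": 0}])

```text
time_s: 27.32
eef_pos: [452.1, 151.1, 181.0]
tcp_rot: [-0.466, -0.53, 0.532, 0.467]
ft_force: [0.1, 0.6, -1.6]
finger_gap: 39.0
```

Request:
servo_tool(commands=[{"linear": [25,0,9],"twist": 0,"jaw": 0},{"linear": [10,0,5],"twist": 0,"jaw": 0},{"linear": [0,0,0],"twist": 0,"jaw": 0},{"linear": [0,0,0],"twist": 0,"jaw": 0}])

```text
time_s: 27.82
eef_pos: [437.0, 181.8, 182.9]
tcp_rot: [-0.467, -0.531, 0.531, 0.467]
ft_force: [0.3, -0.3, -1.9]
finger_gap: 38.9
```

```bash
python3 - <<'E'
from h import *
from bench import env
plan([437.8,181.7,61])
for n in("side",):
    c=env.read_camera(n); cv2.imwrite(f"pics/{n}10.png",c["frame"][:,:,::-1])
E
```

```text
t 27.82 tcp [437.  181.8 182.9] gap 38.9 F [ 0.3 -0.3 -1.9] q [ 0.28 -0.24  2.08 -0.    1.3  -1.42]
axes x,y,z: [[-0.128, 0.992, -0.0], [-0.001, -0.001, -1.0], [-0.992, -0.128, 0.001]] x-yaw 1.699
delta tool: [ -0.2 121.9  -0.8] total 121.9
```

View pics/side10.png

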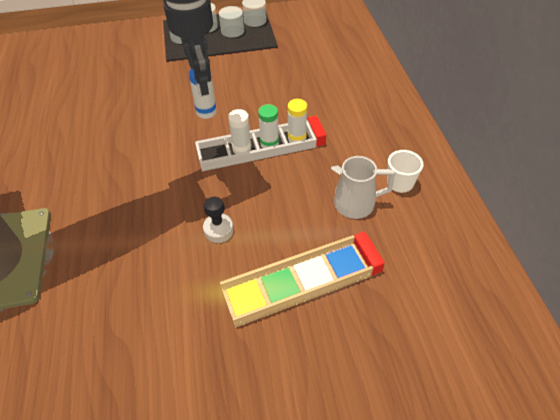

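Blue hangs over the far pocket (204,92) and the other three are in place. I'll lower it, release it, and retreat upward and to the side.

Request:
servo_tool(commands=[{"linear": [0,40,-1],"twist": 0,"jaw": 0},{"linear": [0,40,0],"twist": 0,"jaw": 0},{"linear": [0,25,0],"twist": 0,"jaw": 0},{"linear": [0,10,0],"twist": 0,"jaw": 0},{"linear": [0,5,0],"twist": 0,"jaw": 0},{"linear": [0,1,0],"twist": 0,"jaw": 0},{"linear": [0,0,0],"twist": 0,"jaw": 0},{"linear": [0,0,0],"twist": 0,"jaw": 0}])

```text
time_s: 28.88
eef_pos: [438.5, 182.8, 63.2]
tcp_rot: [0.467, 0.532, -0.531, -0.466]
ft_force: [-0.1, -0.8, -2.0]
finger_gap: 38.7
```

Request:
servo_tool(commands=[{"linear": [0,1,0],"twist": 0,"jaw": 0},{"linear": [0,0,0],"twist": 0,"jaw": 1},{"linear": [0,0,0],"twist": 0,"jaw": 1},{"linear": [0,0,0],"twist": 0,"jaw": 1},{"linear": [0,0,0],"twist": 0,"jaw": 1},{"linear": [0,0,0],"twist": 0,"jaw": 1},{"linear": [0,-15,0],"twist": 0,"jaw": 1},{"linear": [0,-40,0],"twist": 0,"jaw": 1}])

```text
time_s: 29.88
eef_pos: [436.3, 182.1, 115.6]
tcp_rot: [-0.466, -0.53, 0.533, 0.468]
ft_force: [0.2, 0.5, -0.0]
finger_gap: 85.4
```

Request:
servo_tool(commands=[{"linear": [0,-50,0],"twist": 0,"jaw": 1},{"linear": [0,-40,0],"twist": 0,"jaw": 1},{"linear": [40,-20,0],"twist": 0,"jaw": 1},{"linear": [45,0,0],"twist": 0,"jaw": 1},{"linear": [45,0,0],"twist": 0,"jaw": 1},{"linear": [45,0,0],"twist": 0,"jaw": 1},{"linear": [45,0,0],"twist": 0,"jaw": 1},{"linear": [0,0,0],"twist": 0,"jaw": 1}])

```text
time_s: 30.88
eef_pos: [409.0, 403.1, 227.4]
tcp_rot: [0.466, 0.532, -0.532, -0.466]
ft_force: [-0.8, -0.5, -0.3]
finger_gap: 85.5
```

```bash
python3 - <<'E'
from h import *
from bench import env
plan(None)
for n in("side","top"):
    c=env.read_camera(n); cv2.imwrite(f"pics/{n}11.png",c["frame"][:,:,::-1])
E
```

```text
t 30.88 tcp [409.  403.1 227.4] gap 85.5 F [-0.8 -0.5 -0.3] q [ 0.68 -0.04  1.83  0.    1.35 -1.02]
axes x,y,z: [[-0.132, 0.991, 0.001], [0.001, 0.001, -1.0], [-0.991, -0.132, -0.001]] x-yaw 1.703
```

View pics/side11.png

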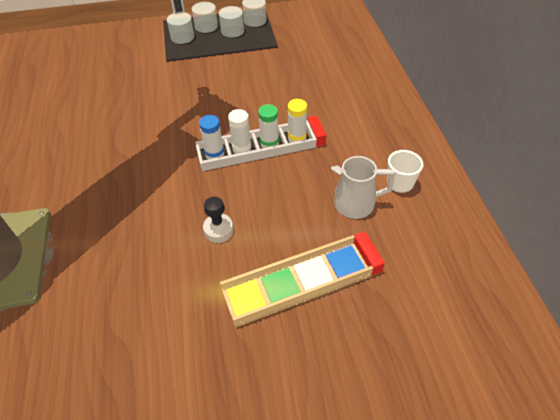

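View pics/top11.png

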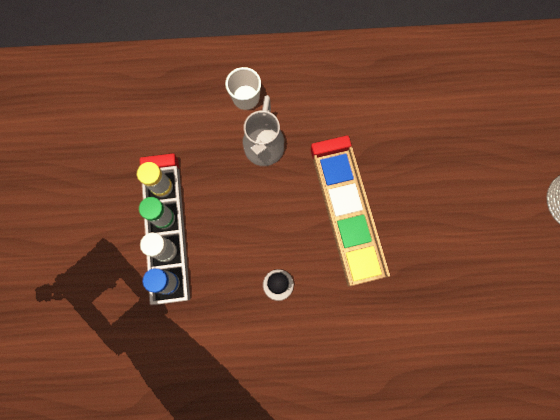

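In both views the order from the rack's red end is yellow, green, white, blue, all upright. Pitcher (264,140) and tamper (278,284) are where they started. I'll check the lid heights by depth, then hand in.

```bash
python3 - <<'E'
from h import *
from bench import env
for n,px in(("top",[(149,173),(151,208),(152,244),(155,280)]),("side",[(297,106),(268,111),(238,116),(210,123)])):
    Q=cloud(env.read_camera(n))
    for k,(u,v) in zip("ygwb",px): print(n,k,np.nanmedian(Q[v-2:v+3,u-2:u+3].reshape(-1,3),0).round(1))
print(env.job_done())
E
```

```text
top y [621.3 194.6  99.2]
top g [559.3 190.2  99.2]
top w [497.9 188.4  99.1]
top b [438.  182.9  99.3]
side y [622.8 192.6  98.2]
side g [561.5 188.3  98.8]
side w [499.1 186.1  98.8]
side b [441.2 177.1  98.5]
the job is handed in; nothing more can be done
None
```

All four canisters are in the rack in reverse order. Going from the red end it reads yellow, green, white, blue, with one canister standing upright in each pocket. I handed the job in at about 31 s, with the arm well clear of everything.

- **Height:** both cameras put every lid at 98–99 mm, against 100 mm expected for a canister standing on the pocket floor.
- **Position:** lid positions lie within about 6 mm of the pocket centres. The largest offset was blue in the side view, where I sampled off the lid's centre; the top view puts blue within about 1.5 mm. No check failed.
- **Bystanders:** in the last pictures the pitcher and tamper stand where they started.
- **Forces:** the readings at the end of each move stayed below about 8 N.

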